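# Third hand at the frame jig: hold a ganache-frame bar against the sprung stop

## Robot

A 6-joint arm with a two-finger parallel gripper is mounted at the origin on a cart in front of the work surface, level with it; the furniture and walls round the work are solid. World frame = base frame: x ahead of the robot, y to its left, z up, the work surface at z = 0. Lengths are in m, angles in rad, forces in N, time in s.
With the tool pointing down it reaches from about 0.375 to 0.9 m from the base axis. Payload 3.1 kg.
Tool frame: the origin (TCP) lies midway between the tips of the shut fingers; the grasp point (between the pads) lies 19 mm behind it; z points along the fingers, x is the direction in which the jaws open and shut, and the axes are right-handed (so a half turn about z gives the same grasp; the last joint's range is limited). The gripper opens to 87 mm and grips with 3 to 60 N. Pads are 19 mm wide; open, the fingers measure 117 mm over their backs; the gripper's body (75 mm by 190 mm) begins 51 mm behind the grasp point.
Start: joints at [-1.323, 0.527, 1.433, -0, 1.181, -0.178], TCP at [0.258, -0.569, 0.223] pointing down, gripper open.
Joint ranges: [-3.08, 3.08], [-0.75, 2.2], [0.22, 2.44], [-1.43, 4.57], [0, 2.65], [-2.85, 2.85]. Speed limits (rad/s): [2.79, 2.79, 3.14, 3.14, 3.14, 3.14].

## Interface

Orientations are given as a rotation vector (axis times angle).
In Python, from plant import robot, fingers, solve_ik, readout, imaging, workorder gives the robot as it stands. Calls block until the motion is done:
- robot.goto(position, orientation): joint-space move of the TCP to a pose.
- robot.move_straight(position, speed=0.15, orientation=None): straight line of the TCP; orientation=None keeps the orientation; speed is the mean speed in m/s.
- robot.goto_joints(angles): joint-space move.
- fingers.set_gripper(opening, grasp_force=None): finger opening in m; grasp_force is the grip in N (None keeps the last); returns when the fingers have stopped.
- robot.dwell(seconds).
- solve_ik(position, orientation): joint angles nearest the present ones, or None.
- readout.read_state(): the state.
- imaging.grab_frame(name): name is "side" or "top"; returns (picture, depth): 480x640x3 uint8, red, green, blue; 480x640 float32, m along the optical axis (not along the pixel's ray), 0 where there is no reading.
- imaging.get_calibration(name): a dict with "fovy" (degrees; the focal length in pixels is half the picture's height over the tangent of half this angle, whatever the lens; pixels are square), "cx", "cy" (the principal point, pixels), "R" (3x3) and "t" (3): a world point X has camera coordinates R X + t. Camera axes: x right, y down, z forward; pixel columns grow to the right and rows downward; lengths in m; the calibration is good to about 2 mm. A picture is of the moment at which its call begins. get_calibration takes no time and is no camera call.
A pose or a line that the arm cannot do raises robot.Unreachable and nothing moves.
- workorder.hand_in(): hands the job in, once; it reports no verdict.
The state is a dict: "t": time; "joint_pos": joint angles; "joint_vel": joint speeds; "effort": joint torques, N m; "position": TCP position; "eef_rot": TCP orientation; "ft_force": force on the tool from outside, world axes, zero at the start; "wrist_torque": the same for the moment, N m; "grip_width": finger opening in m.
Only numpy, scipy, OpenCV 4.12 (cv2) and the standard library are available. Lean on these libraries where they do the work, as an engineer would, in place of code of your own. Each camera call takes 0.05 s, during which the arm holds its last target. There are 200 camera calls.

## Task

Turn the jig's black wing knob clockwise until it clicks past its detent and runs home, which brings the sprung stop across the end of the channel. Then pick up the longer of the two loose aluminium bars, lay it flat in the channel and push it endwise against the stop so that the stop's pointer stands between the two small tabs on its bracket (about 11 N), without driving the stop to the end of its travel. Finish while holding it there with a steady push, so that a colleague can screw it; leave the shorter bar, the tin, the little bowl of nibs and the grey beaker on the right where they are.

Things in the scene. Friction and masses are not known exactly. Their poses are not given: they have to be found in the camera images.
- jig: Fixed jig: plywood board, x -140..140, y -155..60 mm from the origin (on the counter), top 14 mm up = bed of the channel. The channel runs along its x at y 0 between two guides 8 mm high, 34 mm apart, x -120..35; push is along its +x. Knob axis at x -60, y -115; low grey gear cover (28 mm high) runs from it along +x. Stop carriage at x 92..122, top 58 mm above the counter.
- knob (a joint): Angle of the wing knob (rad): 0 at the start, grows clockwise seen from above, ends at 1.3. A detent resists up to about 0.85 (under 0.15 N m) and turns it back if let go before; beyond, it snaps on to 1.3 and stays. Turning drives the stop's carriage 45 mm along the jig's +y, onto the channel line.
- knob_grip (a point): Where to grip: on the knob's axis, 6 mm below the wing's top, 58 mm above the counter. The black wing is 42 mm long, 14 mm thick, 28 mm tall (36 to 64 mm above the counter), on a disc 44 mm across. This point's x axis lies along the wing (at angle 0 the jig's x); fingers close across it.
- stop: Sprung stop's head: dark steel block 14 (x) x 32 (y) x 30 mm, 18 to 48 mm above the counter, with a black pointer on top. Origin: on the face that the bar meets, mid width. Parked at first 45 mm to the -y side of the channel line; after the click its face crosses the channel at the jig's x = +45 mm.
- stop_face (a point): Point in the middle of the width of the stop head's face, 32 mm above the counter; it moves with the head.
- stop_travel (a joint): How far the stop's head is pushed in along the jig's +x (m): 0 free, end of travel 0.030. Linear spring, 800 N/m without preload. The pointer lies between the two tabs of the bracket from 0.009 to 0.019 (7.2 to 15.2 N).
- long_bar: The longer loose aluminium bar, 160 (x) x 22 (y) x 36 (z) mm, 0.34 kg (varies 0.8 to 1.25 times), both ends alike. Origin: centre of its underside; x along its length. At first it lies on the counter, roughly crosswise to x, 36 mm side upright.
- short_bar: The shorter loose aluminium bar, 100 x 22 x 36 mm, same section and make; not wanted. Origin: centre of its underside, x along its length.
- tin: Food tin, 75 mm across, 58 mm tall, standing on the counter; bystander. Origin: centre of its underside.
- nibs: Little steel bowl of chocolate nibs, 76 mm across, 35 mm high; bystander. Origin: centre of its underside.
- beaker: Plain grey beaker, 74 mm across, 98 mm tall, bystander. Origin: centre of its underside.
There are look-alikes about, which are no part of the job. What is shaped like the long_bar but red is not meant.

How it is judged:
By the outcome, as a careful person would: the job done as asked, in the order asked, and still so for the second after the job is handed in, while the arm keeps its last pose, push and grip.
It also fails if it takes over 70 s, if anything falls off the work surface, if the arm or the gripper's body presses on something with over 40 N, if the wrist force passes 120 N, or if a joint passes its speed limit or range.

## Working session

There is one attempt and no reset: what is moved stays moved. The work goes in short steps, each a Python script; the robot and the scene stay as the last script left them, time stands still between calls to the robot, and variables do not carry over. Pictures are saved under pics/ and viewed, about 8 in all and at most 12, crops included, and the job is handed in when it is done.

```bash
ls; mkdir -p pics; python3 - <<'E'
from plant import imaging,readout
import cv2,numpy as np
for n in("top","side"):
    p,d=imaging.grab_frame(n); cv2.imwrite(f"pics/{n}0.png",p[:,:,::-1]); np.save(f"pics/{n}0.npy",d)
    print(n,imaging.get_calibration(n))
print(readout.read_state())
E
```

```text
pics
top {'fovy': 43.82434704134287, 'cx': 320.9368205838869, 'cy': 249.83944038847815, 'R': array([[-0.05240199, -0.99861479, -0.00474629],
       [-0.9101021 ,  0.04971261, -0.41139134],
       [ 0.41105743, -0.01723812, -0.91144646]]), 't': array([0.03875314, 0.51359568, 1.61368323])}
side {'fovy': 57.71628419872083, 'cx': 312.09327470488523, 'cy': 234.60082005428376, 'R': array([[-0.93419515, -0.35617581, -0.02045031],
       [-0.20608474,  0.58554385, -0.78400732],
       [ 0.29121899, -0.72820134, -0.62041462]]), 't': array([0.50877761, 0.16393412, 1.0630447 ])}
{'t': 0.1, 'joint_pos': array([-1.32354331e+00,  5.28382762e-01,  1.43379672e+00,  2.91296414e-06,
        1.18140270e+00, -1.78496645e-01]), 'joint_vel': array([ 0.00064841, -0.00203471, -0.00227577,  0.00137737, -0.00084828,
       -0.00017311]), 'effort': array([ 5.46556348e-04, -4.40983522e+01, -1.77151394e+01,  6.35893294e-02,
        5.33896149e-02, -4.06652691e-05]), 'position': array([ 0.25798939, -0.56852935,  0.22165645]), 'eef_rot': array([-2.63947926e+00,  1.70123710e+00,  2.28058547e-03]), 'ft_force': array([ 0.38578264, -0.03751757, -0.65519033]), 'wrist_torque': array([ 0.04338215,  0.03244153, -0.0146004 ]), 'grip_width': 0.08720692365854786}
```

View pics/top0.png

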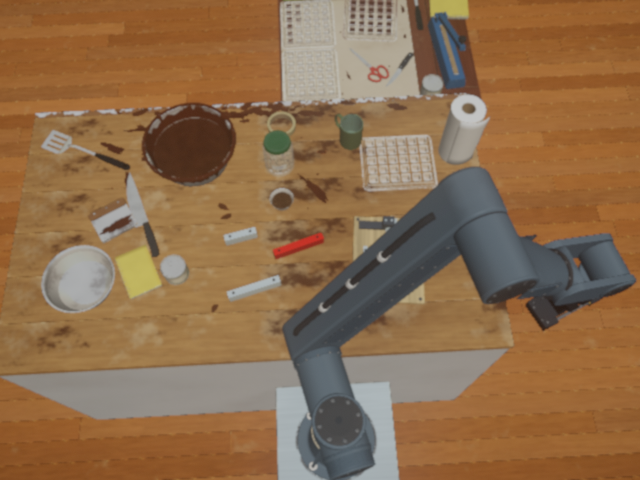

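View pics/side0.png

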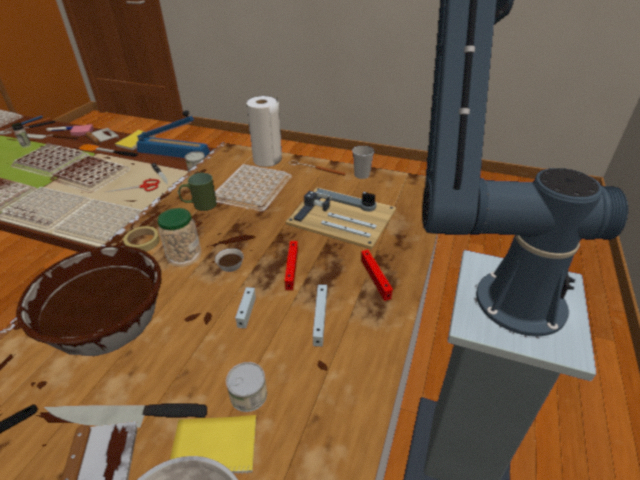

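The side view shows the jig (board around 343,217; knob 368,200; stop 310,203). Candidates for the long bar are the aluminium bar at side (320,315) / top (254,288), which is long; the aluminium bar at side (246,307) / top (241,236), which is short; and red bars at side (291,264) and (376,274), which are decoys. I choose the one at side (320,315).

```bash
cat > h.py <<'E'
import numpy as np, cv2
from plant import robot,fingers,solve_ik,readout,imaging,workorder
from scipy.spatial.transform import Rotation as Ro
def cal(n):
    c=imaging.get_calibration(n); f=240/np.tan(np.radians(c["fovy"]/2))
    return f,c["cx"],c["cy"],np.array(c["R"]),np.array(c["t"])
def cloud(n,d):
    f,cx,cy,R,t=cal(n); v,u=np.mgrid[:480,:640]
    P=np.stack([(u-cx)/f*d,(v-cy)/f*d,d],-1)
    W=(P-t)@R; W[d<=0]=np.nan; return W
def proj(n,X):
    f,cx,cy,R,t=cal(n); c=np.atleast_2d(X)@R.T+t
    return np.stack([cx+f*c[:,0]/c[:,2],cy+f*c[:,1]/c[:,2]],-1)
def ray(n,uv,z):
    f,cx,cy,R,t=cal(n); d=R.T@np.array([(uv[0]-cx)/f,(uv[1]-cy)/f,1]); o=-R.T@t
    return o+d*(z-o[2])/d[2]
def down(a): # tool pointing down, jaw axis x at world angle a
    return (Ro.from_euler('z',a)*Ro.from_rotvec([np.pi,0,0])).as_rotvec()
def snap(n,name):
    p,d=imaging.grab_frame(n); cv2.imwrite(f"pics/{name}.png",p[:,:,::-1]); np.save(f"pics/{name}.npy",d); return p,d
def crop(p,u0,v0,u1,v1,s,name):
    cv2.imwrite(f"pics/{name}.png",cv2.resize(p[v0:v1,u0:u1,::-1],None,fx=s,fy=s,interpolation=cv2.INTER_CUBIC))
E
python3 - <<'E'
from h import *
p=cv2.imread('pics/side0.png')[:,:,::-1]; d=np.load('pics/side0.npy')
crop(p,220,130,420,350,2.7,'c1')
W=cloud('side',d)
def rect(name,box,zlo,zhi,mask=None):
    u0,v0,u1,v1=box; w=W[v0:v1,u0:u1].reshape(-1,3); c=p[v0:v1,u0:u1].reshape(-1,3).astype(int)
    m=(w[:,2]>zlo)&(w[:,2]<zhi)
    if mask: m&=mask(c)
    w=w[m]; r=cv2.minAreaRect((w[:,:2]*1000).astype(np.float32)); print(name,m.sum(),r,np.median(w[:,2]),w.min(0),w.max(0))
rect('long',(300,275,340,355),.028,.045)
rect('short',(225,280,265,335),.028,.045)
rect('board',(280,180,405,250),.009,.019)
rect('knobtop',(355,185,380,212),.055,.075)
rect('beaker',(345,135,380,180),.03,.12)
rect('tin',(220,355,275,415),.05,.07)
for uv in [(363,172),(368,195),(315,198),(306,210),(350,150)]: print(uv,W[uv[1],uv[0]])
E
```

```text
long 509 ((441.29168701171875, 217.14515686035156), (21.970657348632812, 159.95274353027344), 16.111148834228516) 0.03450091017301081 [0.40997009 0.13987414 0.02828536] [0.47355861 0.2955655  0.0384004 ]
short 319 ((616.0003662109375, 256.5780029296875), (23.321325302124023, 101.9109878540039), 13.6331205368042) 0.034296160129084825 [0.59501597 0.20789597 0.02811963] [0.63878122 0.3076237  0.03869873]
board 2586 ((583.3715209960938, -197.02603149414062), (219.7677001953125, 410.0923156738281), 83.71835327148438) 0.012657892015380983 [ 0.37126042 -0.31411142  0.00900172] [ 0.77788071 -0.07127423  0.01897994]
knobtop 56 ((453.0826110839844, -252.0309600830078), (19.34571647644043, 41.45379638671875), 88.357666015625) 0.060827546067515184 [ 0.43242129 -0.26193256  0.05567336] [ 0.47383079 -0.24196254  0.06597149]
beaker 468 ((529.3876953125, -460.9234313964844), (80.42059326171875, 71.93789672851562), 89.54489135742188) 0.0743918922531466 [ 0.49339618 -0.50112309  0.03012319] [ 0.56539647 -0.42071649  0.09930244]
tin 1064 ((510.1978759765625, 451.5633850097656), (73.38263702392578, 74.57201385498047), 6.52236270904541) 0.05366279951068102 [0.47305696 0.41410282 0.05003992] [0.54717426 0.48933461 0.05943499]
(363, 172) [ 0.52041609 -0.43557613  0.02498448]
(368, 195) [ 0.45385641 -0.24779079  0.05996616]
(315, 198) [ 0.6115703  -0.20358828  0.04240347]
(306, 210) [ 0.62488023 -0.15895943  0.02312994]
(350, 150) [ 1.0948304  -2.26771135 -0.88478684]
```

View pics/c1.png

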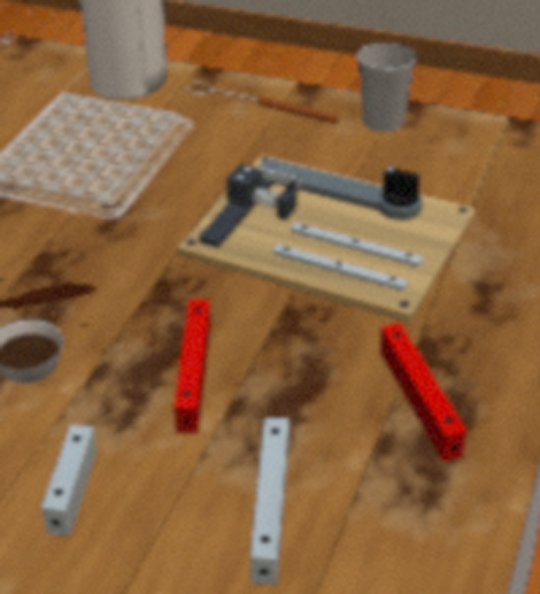

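Crop: the aluminium bar at side (320,315) is the long one, since the fit gives 160×22 mm with its top at z≈35. The knob is at side (368,197) and the jig's corners are at about (287,222), (371,245), (395,207) and (316,188). I'll swing the arm towards the bar so the top camera sees the jig, then measure it.

```bash
python3 - <<'E'
from h import *
C=[(286.7,221.9),(371,245.5),(395.5,207),(316,188)]
P=np.array([ray('side',c,.014)[:2] for c in C]);print(P)
for a,b in((0,1),(3,2)): print(np.degrees(np.arctan2(*(P[a]-P[b])[::-1])),np.linalg.norm(P[a]-P[b]))
for a,b in((0,3),(1,2)): print(np.degrees(np.arctan2(*(P[a]-P[b])[::-1])),np.linalg.norm(P[a]-P[b]))
print(P.mean(0))
robot.goto([.4413,.2171,.30],down(np.radians(16.1)))
s=readout.read_state();print(s['t'],s['joint_pos'],s['position'])
p,d=snap('top','top1'); crop(p,335,200,445,320,5,'c2')
E
```

```text
[[ 0.66213337 -0.09369739]
 [ 0.39440096 -0.07025377]
 [ 0.37064516 -0.27852607]
 [ 0.6451352  -0.30126186]]
-5.004262224469695 0.2687568607477417
-4.734956906343975 0.2754300251979977
85.31829806567204 0.20825932789897827
83.49289436576692 0.20962272187342174
[ 0.51807867 -0.18593477]
2.95 [ 2.28296834e-01  2.54253455e-01  1.65571910e+00 -2.20449690e-04
  1.23163654e+00 -5.14698069e-02] [0.44176907 0.21653557 0.29991233]
```

View pics/c2.png

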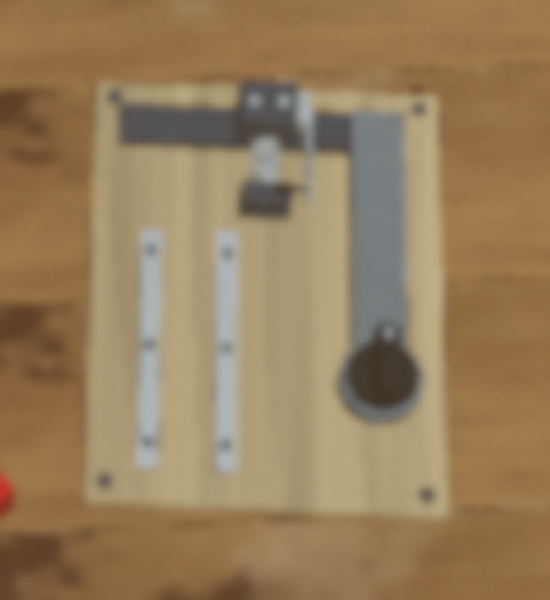

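The crop clearly shows the jig, with the stop parked to the right of the channel line, the guides at crop (149,230–470) and (227,232–472), and the knob at (382,372). I'll fit the jig pose to these points from both cameras.

```bash
python3 - <<'E'
from h import *
from scipy.optimize import least_squares
def q(u,v): return (335+u/5,200+v/5)
top=[(q(98,82),(.14,.06,.014)),(q(437,95),(.14,-.155,.014)),(q(85,503),(-.14,.06,.014)),(q(450,515),(-.14,-.155,.014)),
(q(189,231),(.035,0,.022)),(q(187,471),(-.12,0,.022))]
side=[((286.7,221.9),(.14,.06,.014)),((371,245.5),(-.14,.06,.014)),((395.5,207),(-.14,-.155,.014)),((316,188),(.14,-.155,.014))]
def res(x,sets):
    c,s=np.cos(x[2]),np.sin(x[2]);r=[]
    for n,S in sets:
        X=np.array([[x[0]+c*m[0]-s*m[1],x[1]+s*m[0]+c*m[1],m[2]] for _,m in S])
        r.append((proj(n,X)-np.array([u for u,_ in S])).ravel())
    return np.concatenate(r)
for sets in([('top',top)],[('side',side)],[('top',top),('side',side)]):
    o=least_squares(res,[.52,-.14,-.05],args=(sets,));x=o.x
    print(x,np.degrees(x[2]),np.round(o.fun,1).tolist())
    R=np.array([[np.cos(x[2]),-np.sin(x[2])],[np.sin(x[2]),np.cos(x[2])]])
    print('knob',x[:2]+R@[-.06,-.115])
print(ray('top',q(385,368),.064))
E
```

```text
[ 0.52322618 -0.14681127 -0.09703943] -5.559949514688643 [-0.6, -0.1, 0.2, -0.1, -0.0, -0.1, -0.0, 0.4, 0.2, 0.1, 0.2, -0.2]
knob [ 0.45236643 -0.25545701]
[ 0.52352258 -0.14028784 -0.09684668] -5.548905973330629 [-1.9, -0.5, 1.2, 1.0, 0.6, -0.3, -0.1, -1.2]
knob [ 0.45268377 -0.24894723]
[ 0.52368706 -0.1454585  -0.09622862] -5.513494080185991 [-1.0, -0.2, -0.3, -0.3, -0.5, -0.2, -0.5, 0.3, -0.2, -0.0, -0.3, -0.3, -1.3, -1.5, 1.7, -0.1, 0.9, -1.3, 0.4, -1.9]
knob [ 0.45291542 -0.25416165]
[ 0.44541683 -0.25122751  0.064     ]
```

Jig: origin (0.5235, −0.1455), yaw −5.5°, with the cameras agreeing to 6 mm in y and residuals of 2 px or less. Next is the knob.

```bash
cat >> h.py <<'E'
J=np.array([.5235,-.1455]); yaw=-.0965
def jw(x,y,z):
    c,s=np.cos(yaw),np.sin(yaw); return np.array([J[0]+c*x-s*y,J[1]+s*x+c*y,z])
def st(): 
    s=readout.read_state(); print('t%.2f'%s['t'],np.round(s['position'],4),'F',np.round(s['ft_force'],1),'M',np.round(s['wrist_torque'],2),'w%.4f'%s['grip_width'],'j',np.round(s['joint_pos'],2)); return s
E
python3 - <<'E'
from h import *
K=np.array([.4527,-.2530,0])
best=None
for k in(0,1):
    a=yaw+np.pi/2-k*np.pi
    js=[solve_ik(K+[0,0,.0405],down(a-r)) for r in(0,.7,1.33)]
    print(k,[None if j is None else np.round(j,2).tolist() for j in js])
    if all(j is not None for j in js):
        m=max(abs(j[5]) for j in js)
        if best is None or m<best[0]: best=(m,a)
a=best[1]
robot.goto(K+[0,0,.15],down(a)); fingers.set_gripper(.05)
robot.move_straight(K+[0,0,.0405],.12); st()
fingers.set_gripper(0.0,25); st()
for r in(.45,.9,1.31):
    robot.goto(K+[0,0,.0405],down(a-r)); st()
E
```

```text
0 [[-0.73, 0.68, 1.84, 0.0, 0.62, -2.2], [-0.73, 0.68, 1.84, -0.0, 0.62, -1.5], [-0.73, 0.68, 1.84, -0.0, 0.62, -0.87]]
1 [[-0.73, 0.68, 1.84, 0.0, 0.62, 0.94], [-0.73, 0.68, 1.84, -0.0, 0.62, 1.64], [-0.73, 0.68, 1.84, -0.0, 0.62, 2.27]]
t6.82 [ 0.4531 -0.2533  0.041 ] F [ 0.2 -0.5 -0.5] M [ 0.06 -0.15 -0.  ] w0.0500 j [-0.73  0.68  1.84  0.    0.62 -2.2 ]
t7.53 [ 0.4527 -0.2531  0.0406] F [-0.3 -0.1  1. ] M [ 0.05 -0.09 -0.05] w0.0137 j [-0.73  0.68  1.84  0.    0.62 -2.2 ]
t8.03 [ 0.4528 -0.2528  0.0406] F [0.1 1.  2. ] M [ 0.28 -0.26  0.12] w0.0142 j [-0.73  0.68  1.84  0.    0.62 -1.75]
t8.54 [ 0.453  -0.2527  0.0406] F [1.7 3.3 3.1] M [ 0.57 -0.52 -0.02] w0.0136 j [-0.72  0.68  1.84  0.    0.62 -1.3 ]
t9.02 [ 0.4532 -0.2526  0.0406] F [3.1 4.6 1.3] M [ 0.75 -0.75  0.04] w0.0140 j [-0.72  0.68  1.84  0.    0.62 -0.89]
```

Grip width is 14 mm, which is the wing, and the torque rose and then eased. I'll release, go to the bar and check the stop from the top view.

```bash
python3 - <<'E'
from h import *
fingers.set_gripper(.05); s=st()
p=s['position']; robot.move_straight([p[0],p[1],.16],.2)
fingers.set_gripper(.06)
B=np.array([.4413,.2171,0]); a=np.radians(16.1)
robot.goto(B+[0,0,.15],down(a)); st()
p,d=snap('top','top2'); crop(p,335,200,445,320,4,'c3')
for k in(0,1):   # j6 feasibility of holding bar: end pose jaw angle = yaw+90 or yaw-90
    b=yaw+np.pi/2-k*np.pi; j=solve_ik(jw(-.03,0,.03),down(b)); print(k,j)
for k in(0,1): print(k,solve_ik(B+[0,0,.014],down(a+k*np.pi)))
E
```

```text
t9.91 [ 0.4527 -0.253   0.0405] F [0.6 0.8 0.8] M [ 0.02 -0.12  0.02] w0.0498 j [-0.73  0.68  1.84 -0.    0.62 -0.89]
t12.90 [0.442  0.2165 0.1501] F [ 0.5 -0.4  0. ] M [-0.04 -0.13  0.03] w0.0600 j [ 0.23  0.46  1.83 -0.    0.85 -0.05]
0 [-0.49897971  0.69891467  1.85199488  0.          0.59068311 -1.97327603]
1 [-0.49897971  0.69891467  1.85199488  0.          0.59068311  1.16831662]
0 [ 2.29533532e-01  7.18346030e-01  1.91199933e+00 -1.77635684e-15
  5.11247290e-01 -5.14644776e-02]
1 None
```

View pics/c3.png

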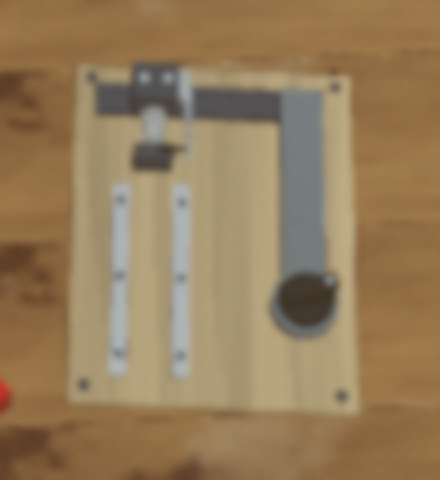

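The stop head now sits across the channel's end at crop (152,155), between the guide lines, and the wing has turned and stayed there. Next I pick the bar.

```bash
python3 - <<'E'
from h import *
B=np.array([.4413,.2160,0]); a=np.radians(16.1)
robot.move_straight(B+[0,0,.0135],.12,orientation=down(a)); st()
fingers.set_gripper(0,60); s=st()
robot.move_straight(B+[0,0,.15],.15); st()
b=yaw-np.pi/2
robot.goto(jw(-.052,0,.15),down(b)); st()
robot.move_straight(jw(-.052,0,.05),.15); st()
p,d=snap('side','side2'); crop(p,270,150,410,255,5,'c4')
p,d=snap('top','top3'); crop(p,335,200,445,320,3,'c5')
W=cloud('top',d)
E
python3 -c "
import cv2,numpy as np
a=cv2.imread('pics/c4.png');b=cv2.imread('pics/c5.png')
c=np.zeros((600,800,3),np.uint8);a=cv2.resize(a,(460,345));c[:345,:460]=a;c[:360,465:795]=b;cv2.imwrite('pics/c6.png',c[:365])"
```

```text
t14.24 [0.4418 0.2161 0.014 ] F [-0.6  0.   0.5] M [-0.02 -0.14 -0.03] w0.0601 j [ 0.23  0.72  1.91  0.    0.51 -0.05]
t14.97 [0.4417 0.2161 0.0136] F [-0.2  0.6  0.9] M [ 0.07 -0.22  0.  ] w0.0216 j [ 0.23  0.72  1.91  0.    0.51 -0.05]
t16.03 [0.4404 0.2158 0.1492] F [ 0.2 -0.  -4.1] M [ 0.03 -0.12  0.03] w0.0214 j [ 0.23  0.46  1.84 -0.    0.84 -0.05]
t17.38 [ 0.4714 -0.1396  0.1496] F [ 0.2 -0.1 -2.9] M [ 0.03  0.05 -0.  ] w0.0214 j [-0.52  0.46  1.83  0.    0.85  1.15]
t18.19 [ 0.4724 -0.1404  0.0504] F [ 0.8 -0.5 -3.9] M [ 0.08 -0.02 -0.  ] w0.0217 j [-0.52  0.65  1.9   0.    0.6   1.15]
```

View pics/c6.png

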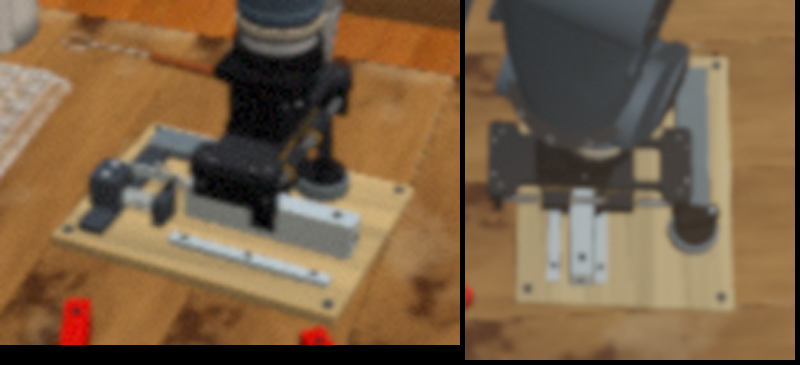

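The bar is level over the channel, front end short of the stop and rear end near the guides' rear end (top panel 581,270). I'll check the lateral offset by projection, then lower.

```bash
python3 - <<'E'
from h import *
for y in(-.006,0,.006): print(y,[(np.array([465,0])+3*(proj('top',jw(x,y,.073))[0]-[335,200])).round(1).tolist() for x in(-.06,-.1,-.13)], (np.array([465,0])+3*(proj('top',jw(-.1,y,.022))[0]-[335,200])).round(1).tolist())
p=cv2.imread('pics/top3.png').astype(int)
for v in(275,280,285,288): # bright columns
    r=p[v,355:395].sum(1); print(v,r.tolist())
E
```

```text
-0.006 [[587.0, 205.8], [586.7, 244.2], [586.5, 273.5]] [582.7, 262.9]
0 [[580.8, 205.6], [580.5, 244.0], [580.3, 273.2]] [576.6, 262.7]
0.006 [[574.7, 205.4], [574.3, 243.7], [574.0, 273.0]] [570.5, 262.5]
275 [443, 440, 437, 439, 435, 423, 421, 440, 493, 529, 530, 494, 463, 452, 438, 481, 525, 534, 536, 537, 538, 525, 487, 496, 529, 537, 528, 497, 466, 451, 453, 457, 455, 445, 433, 435, 439, 440, 434, 431]
280 [443, 440, 440, 439, 434, 425, 434, 475, 517, 535, 538, 513, 482, 458, 428, 465, 519, 534, 536, 537, 537, 525, 485, 495, 531, 539, 528, 499, 465, 451, 454, 457, 456, 445, 433, 434, 437, 437, 433, 428]
285 [443, 443, 441, 442, 439, 438, 439, 465, 506, 532, 526, 483, 454, 450, 421, 459, 504, 463, 370, 363, 463, 513, 489, 502, 533, 542, 533, 505, 467, 453, 455, 457, 455, 451, 440, 437, 439, 437, 431, 427]
288 [442, 443, 442, 442, 439, 437, 445, 467, 443, 398, 423, 436, 444, 449, 420, 462, 517, 528, 525, 528, 531, 523, 483, 459, 439, 426, 478, 491, 466, 454, 454, 457, 458, 454, 447, 442, 439, 437, 431, 428]
```

Bar and channel agree to within 1 mm laterally. I'll lower it, then push in small steps.

```bash
python3 - <<'E'
from h import *
for z in(.032,.029,.0275,.0265):
    robot.move_straight(jw(-.052,0,z),.04); robot.dwell(.15); s=st()
    if s['ft_force'][2]>2: break
z=s['position'][2]
ux=np.array([np.cos(yaw),np.sin(yaw)])
x=-.052
while x<-.03+.006:
    x+=.004; robot.move_straight(jw(x,0,z),.04); robot.dwell(.1); s=st()
    f=-s['ft_force'][:2]@ux; print('x',x,'push',round(f,2))
    if f>4: break
E
```

```text
t19.04 [ 0.4719 -0.1406  0.0321] F [ 0.9 -0.  -3.6] M [0.02 0.05 0.01] w0.0215 j [-0.52  0.68  1.91  0.    0.55  1.15]
t19.44 [ 0.4717 -0.1405  0.029 ] F [ 0.5 -0.5 -3.5] M [ 0.09 -0.03 -0.04] w0.0215 j [-0.52  0.69  1.91  0.    0.55  1.15]
t19.84 [ 0.472  -0.1406  0.0276] F [ 1.3  0.1 -2. ] M [ 0.09  0.02 -0.01] w0.0213 j [-0.52  0.69  1.91  0.    0.54  1.15]
t20.24 [ 0.472  -0.1406  0.0275] F [-1.1  0.7  7.3] M [ 0.16  0.22 -0.02] w0.0216 j [-0.52  0.69  1.91 -0.    0.54  1.15]
t20.59 [ 0.4764 -0.1412  0.0276] F [ 1.4 -0.  -1.2] M [ 0.05 -0.12 -0.01] w0.0212 j [-0.51  0.69  1.9   0.    0.55  1.15]
x -0.048 push -1.42
t20.94 [ 0.4789 -0.1409  0.0275] F [-2.4  0.7  3. ] M [-0.    0.45  0.08] w0.0214 j [-0.51  0.7   1.89 -0.    0.56  1.16]
x -0.044 push 2.48
t21.29 [ 0.4832 -0.1413  0.0276] F [-2.8  0.3  4.8] M [ 0.23  0.57 -0.04] w0.0217 j [-0.51  0.7   1.88  0.    0.57  1.16]
x -0.039999999999999994 push 2.86
t21.64 [ 0.4875 -0.1419  0.0275] F [-3.9  1.4  4.3] M [0.32 0.56 0.01] w0.0216 j [-0.5   0.7   1.87  0.    0.57  1.16]
x -0.03599999999999999 push 4.03
```

```bash
python3 - <<'E'
from h import *
ux=np.array([np.cos(yaw),np.sin(yaw)]); z=.0276
x=-.036
while x<-.018:
    x+=.002; robot.move_straight(jw(x,0,z),.03); robot.dwell(.15)
    s=[readout.read_state()]
    for _ in range(6): robot.dwell(.02); s.append(readout.read_state())
    F=np.mean([q['ft_force'] for q in s],0); pos=np.mean([q['position'] for q in s],0)
    f=-F[:2]@ux; print('x %.3f'%x,'act %.4f'%((pos[:2]-J)@ux),'push %.2f'%f,'F',np.round(F,1),'z %.4f'%pos[2])
    if f>10: break
st()
p,d=snap('side','side3'); crop(p,285,170,355,230,8,'c7')
E
```

```text
x -0.034 act -0.0345 push 5.24 F [-5.2  1.   4.9] z 0.0275
x -0.032 act -0.0327 push 5.07 F [-5.   0.6  5.2] z 0.0276
x -0.030 act -0.0315 push 7.32 F [-7.3  0.2  6.1] z 0.0275
x -0.028 act -0.0303 push 8.52 F [-8.6  0.   7.5] z 0.0275
x -0.026 act -0.0291 push 10.40 F [-10.5  -0.6   8.7] z 0.0275
t24.14 [ 0.4946 -0.1421  0.0275] F [-10.   -0.4   8. ] M [-0.04  1.44 -0.09] w0.0215 j [-0.5   0.71  1.85 -0.    0.6   1.17]
```

View pics/c7.png

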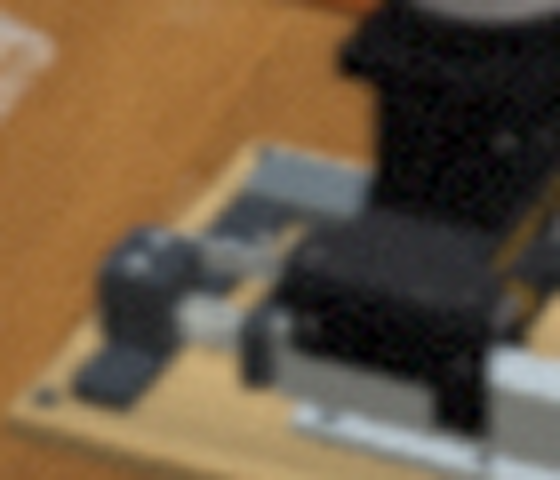

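The head is in contact, but the arm presses the bar down (Fz +8 N), so bed friction takes up part of the measured push. I'll ease off the vertical load so the push shows the spring alone, then push on.

```bash
cat >> h.py <<'E'
ux=np.array([np.cos(yaw),np.sin(yaw)])
def avg(n=8):
    s=[]
    for _ in range(n): robot.dwell(.02); s.append(readout.read_state())
    F=np.mean([q['ft_force'] for q in s],0); pos=np.mean([q['position'] for q in s],0)
    return -F[:2]@ux,F,(pos[:2]-J)@ux,pos[2],s[-1]['t']
E
python3 - <<'E'
from h import *
x,z=-.026,.0276
for i in range(14):
    f,F,a,zz,t=avg(); print('t%.1f cx %.4f cz %.4f'%(t,x,z),'act %.4f z %.4f push %.2f'%(a,zz,f),np.round(F,1))
    if F[2]>-.3: z+=np.clip((F[2]+1.5)/8000,.0001,.0006)
    elif F[2]<-2.7: z-=.0002
    else:
        if f>10.2: break
        x+=np.clip((10.8-f)/1600,.0008,.003)
    robot.move_straight(jw(x,0,z),.03); robot.dwell(.1)
E
```

```text
t24.3 cx -0.0260 cz 0.0276 act -0.0291 z 0.0275 push 10.10 [-10.2  -0.7   8.7]
t24.8 cx -0.0260 cz 0.0282 act -0.0276 z 0.0276 push 6.23 [-6.3 -0.   1.4]
t25.3 cx -0.0260 cz 0.0286 act -0.0275 z 0.0276 push 5.39 [-5.4  0.2 -1. ]
t25.8 cx -0.0230 cz 0.0286 act -0.0254 z 0.0276 push 7.26 [-7.4 -0.6  0.7]
t26.3 cx -0.0230 cz 0.0288 act -0.0254 z 0.0277 push 7.03 [-7.1 -0.  -1.1]
t26.7 cx -0.0206 cz 0.0288 act -0.0236 z 0.0277 push 8.40 [-8.5 -0.6 -0.1]
t27.2 cx -0.0206 cz 0.0290 act -0.0236 z 0.0278 push 7.82 [-7.9 -0.7 -1.1]
t27.7 cx -0.0188 cz 0.0290 act -0.0224 z 0.0278 push 8.92 [-9.  -0.9 -0.2]
t28.2 cx -0.0188 cz 0.0292 act -0.0224 z 0.0278 push 9.00 [-9.1 -1.1 -1. ]
t28.7 cx -0.0177 cz 0.0292 act -0.0217 z 0.0278 push 9.52 [-9.7 -1.3 -0.2]
t29.2 cx -0.0177 cz 0.0293 act -0.0217 z 0.0279 push 9.71 [-9.9 -1.4 -0.9]
t29.6 cx -0.0169 cz 0.0293 act -0.0211 z 0.0279 push 10.06 [-10.3  -1.5  -0.7]
t30.1 cx -0.0161 cz 0.0293 act -0.0206 z 0.0279 push 10.90 [-11.1  -1.9   0. ]
t30.6 cx -0.0161 cz 0.0295 act -0.0207 z 0.0280 push 10.27 [-10.5  -1.5  -0.8]
```

```bash
python3 - <<'E'
from h import *
p,d=snap('side','side4'); p2,d2=snap('top','top4')
c=np.zeros((480,800,3),np.uint8)
def cr(p,u,v,w,h,s): return cv2.resize(p[v:v+h,u:u+w],None,fx=s,fy=s,interpolation=cv2.INTER_CUBIC)
a=cr(p,295,180,50,50,9); b=cr(p2,340,200,85,120,4)
c[:450,:450]=a; c[:480,455:795]=b[:480]; cv2.imwrite('pics/c8.png',c[:,:,::-1])
for n in('side','top'): print(n,[proj(n,jw(*X)).round(1).tolist() for X in[(.057,0,.048),(.057,.016,.048),(.057,-.016,.048),(-.1,0,.05)]])
print(st()['eef_rot'],down(yaw-np.pi/2))
E
```

```text
side [[[318.6, 207.5]], [[316.2, 210.3]], [[320.9, 204.8]], [[367.7, 220.0]]]
top [[[373.3, 236.1]], [[368.0, 235.9]], [[378.6, 236.3]], [[372.9, 284.2]]]
t30.71 [ 0.503  -0.1427  0.028 ] F [-10.   -1.1  -1.1] M [-0.28  1.51 -0.26] w0.0218 j [-0.49  0.71  1.82 -0.    0.62  1.18]
[ 2.1081679  -2.32311639 -0.01406584] [ 2.11171318e+00 -2.32599911e+00 -1.42426368e-16]
```

View pics/c8.png

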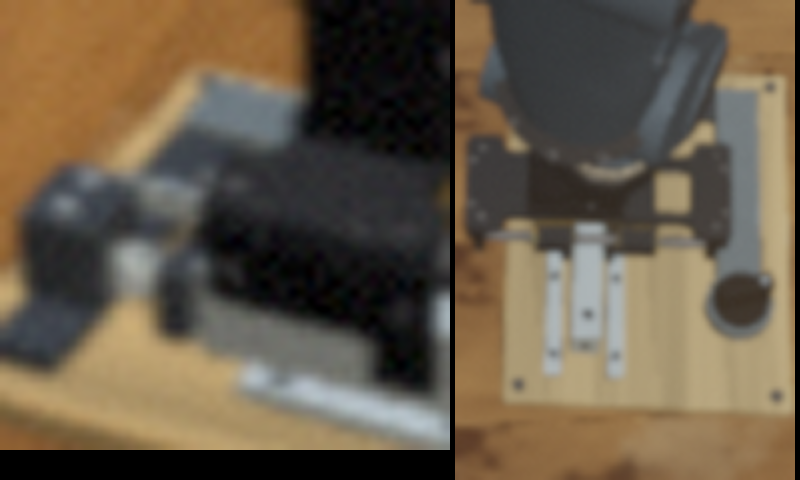

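The bar sits flat between the guides and against the head, but the gripper hides the pointer. I'll get the travel independently from the head's edge in the side images (free vs. now) and the bar's rear edge in the top view.

```bash
python3 - <<'E'
from h import *
X=np.arange(.040,.086,.002)
def prof(n,f,y,z,X):
    g=cv2.cvtColor(cv2.imread(f'pics/{f}.png'),cv2.COLOR_BGR2GRAY).astype(np.float32)
    uv=proj(n,np.array([jw(x,y,z) for x in X])).astype(np.float32)
    return cv2.remap(g,uv[:,:1],uv[:,1:],cv2.INTER_LINEAR).ravel().astype(int)
print((X*1000).astype(int))
for z in(.028,.034,.040):
    for f in('side0','side2','side3','side4'): print(z,f,prof('side',f,.016,z,X))
Y=np.arange(-.125,-.085,.002); print((Y*1000).astype(int))
for y in(-.005,.003): print(prof('top','top4',y,.05,Y))
E
```

```text
[40 42 44 46 48 50 52 54 56 58 60 62 64 66 68 70 72 74 76 78 80 82 84]
0.028 side0 [150 151 152 151 150 150 151 152 153 152 150 149 151 152 152 151 150 151
 151 150 148 143 131]
0.028 side2 [138 118  91  69  50  44  42  48  64  90 114 136 150 158 160 160 158 159
 160 160 159 157 146]
0.028 side3 [112 112 108 100  87  71  56  46  41  40  59  82 114 137 153 157 159 157
 156 158 159 158 147]
0.028 side4 [111 111 111 111 112 110 107 101  92  79  63  51  45  46  53  74  95 121
 140 152 156 157 147]
0.034 side0 [150 150 149 146 145 148 150 151 149 145 146 147 147 146 146 146 147 146
 145 141 128 111  89]
0.034 side2 [ 86  66  53  46  43  43  43  42  53  71 100 124 137 141 138 131 128 131
 135 139 136 131 122]
0.034 side3 [109 108 105  96  82  67  54  44  40  39  56  76 101 118 130 131 132 133
 137 139 138 134 123]
0.034 side4 [109 109 107 108 110 108 105  98  87  73  60  49  42  46  54  70  86 107
 123 136 139 137 126]
0.04 side0 [155 156 155 155 156 156 155 153 154 155 154 154 156 155 154 152 149 144
 133 115  92  73  61]
0.04 side2 [ 56  47  47  47  46  44  44  46  58  75 102 121 134 138 137 135 134 136
 139 144 148 150 146]
0.04 side3 [ 85  89  91  88  83  67  55  46  43  43  57  73  97 115 129 133 138 142
 146 151 152 149 138]
0.04 side4 [ 78  79  77  78  83  87  88  87  80  71  58  49  46  46  49  69  91 117
 135 147 148 145 133]
[-125 -123 -121 -119 -117 -114 -112 -110 -108 -106 -104 -102 -100  -98
  -96  -94  -92  -90  -88  -86]
[157 157 158 158 157 156 152 148 143 141 140 143 150 158 167 173 175 175
 174 172]
[165 165 165 165 164 163 156 146 133 123 121 131 145 160 171 176 177 176
 173 168]
```

The head's rear edge moved 13.2 mm (58.5–59.5 → 72–73), giving 10.6 N. That matches the wrist reading of 10.3 N and is mid-band for 9–19 mm. One steadiness check, then hand in.

```bash
python3 - <<'E'
from h import *
for _ in range(2): robot.dwell(.4); f,F,a,z,t=avg(); print('%.1f push %.2f act %.4f z %.4f'%(t,f,a,z),np.round(F,1))
if 9<f<13: print(workorder.hand_in())
E
```

```text
31.2 push 10.51 act -0.0207 z 0.0280 [-10.7  -1.7  -0.7]
31.8 push 10.49 act -0.0207 z 0.0280 [-10.7  -2.   -0.8]
the job is handed in; nothing more can be done
None
```

I turned the knob clockwise to 1.31 rad and let go. The next picture shows it staying turned, with the stop across the channel. I then picked up the long aluminium bar, lowered it onto the channel bed, pushed it endwise against the stop, and handed in at about 32 s while still gripping and pushing.

- **Push:** steady at 10.5 N over the last half second.
- **Stop travel:** about 13.2 mm from the side images (free vs. now). That is inside the 9–19 mm band and well short of the 30 mm end, and 800 N/m makes it about 10.6 N, matching the wrist.
- **Pointer not seen:** the gripper hid the pointer and tabs, so its place between them is inferred from travel and force.
- **Early push reading too high:** the first 10 N included bed friction because the arm pressed the bar down. I eased the vertical load and pushed on.
- **Fit to the bed:** the tool sat about 0.5 mm higher at the end. The bed was still carrying an estimated 2.5 N of the bar's weight.
- **Cameras:** the two disagreed by about 6 mm in the jig's y position. The bar was still within 1 mm of the channel line.
- **Other things:** the short bar, tin, nibs and beaker were not touched, though I did not check their positions again at the end.

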